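Index the ring-setting turntable to its next hole

TASK

On the jeweller's indexing stand, pull the sprung index knob up out of its hole, swing the turntable arm to the very next hole on the side where the round magnifier on its little stand is, and let the pin drop fully home there so the table is locked. Never force the pin sideways against the index plate (feel for the hole, lightly), do not disturb the other things on the bench, and leave the knob free.

Things in the scene. Friction and masses are not known exactly. Their poses are not given: they have to be found in the camera images.
- index_stand: fixed round grey stand, 236 mm across, 22 mm high; origin on the bench under the turntable's vertical pivot axis, z up. At the start the arm points along its +x axis; +y is the arm's left seen from the pivot. On it lies a steel index plate, 86 to 114 mm from the pivot, top face 38 mm above the bench, with a middle hole and two holes on each side
- middle_hole (a point): mouth of the middle hole, 38 mm above the bench, 100 mm from the pivot, where the pin starts; all holes are square, 12 mm wide, 16 mm deep, 100 mm from the pivot. The plates either side are adjustable, their setting not measured: the next hole lies anywhere from 0.47 to 0.77 rad from the middle one, and the one after it (not wanted) 0.62 rad beyond that
- turn_arm (a joint): angle of the turntable and arm about the pivot (rad): 0 at the middle hole, positive towards the stand's +y (anticlockwise from above), stops at +-1.3. Friction about 0.12 N m; it stays where left. The flat arm, 26 mm wide, its top 57 mm above the bench, carries the knob 100 mm from the pivot. On the pivot stands a wooden ring clamp with a ring, top 132 mm up
- plunger (a joint): how far the pin is pulled up (m): 0 fully home, about 0.010 when it clears or rides on the plate's top, stop at 0.018. A spring pushes it down, 7.5 N at 0 rising to 12 N at 0.018; greased, so it returns in some 0.1 s. The pin is 9 mm thick, flat-ended, with 1.5 mm play each way in a hole; let ride on the plate and slid slowly over a hole, it snaps in and blocks the arm
- knob_grip (a point): middle of the index knob: a plain round black upright knob on top of the pin, 24 mm in diameter and 34 mm high (17 mm above and below this point). The point is 87 mm above the bench when the pin is home and moves with the knob. Below it a collar 22 mm wide, fixed on the arm, its top 65 mm above the bench. z up
- pin_tip: the steel index pin's flat lower end, 9 mm thick, hidden under the arm; origin at its lowest point, 28 mm above the bench when home and 59 mm below the grip point
- magnifier: fixed magnifier: upright round lens 80 mm across, its top 198 mm above the bench, on a rod and a 76 mm round foot; it stands about 0.2 m from the pivot on one side (+y or -y of the stand) and shows the side to turn to; origin under the foot
- graver_block: fixed wooden block 70 x 70 x 40 mm with four upright gravers (to 120 mm high), on the other side of the stand; origin under its centre
- graver: bystander: loose graver, 150 mm long, lying on the bench beyond the arm
- polish_jar: bystander: closed glass jar, 50 mm across, 55 mm high; origin under its centre
- ring_dish: bystander: white bowl, 84 mm across, 28 mm high; origin under its centre
- bench_pin: bystander: wooden block 75 x 50 x 22 mm; origin under its centre
- steel_block: bystander: steel block 50 x 50 x 30 mm; origin under its centre
- brush: bystander: brush, 170 mm long, lying at the left of the bench
- loupe_ring: bystander: black ring 48 mm across, 18 mm high, at the right of the bench

How it is judged (in metres and radians):
On the way, in this order (a step that is already met when the one before it is completed fails the run):
1. the pin is pulled clear of the middle hole (value of joint plunger above 0.009 m and value of joint turn_arm between -0.2 and 0.2 rad), for 0.05 s.
2. the pin has dropped home in the next hole on the magnifier's side (value of joint plunger below 0.002 m and ((y of magnifier in the frame of index_stand above 0 m and value of joint turn_arm between 0.43 and 0.82 rad) or (y of magnifier in the frame of index_stand below 0 m and value of joint turn_arm between -0.82 and -0.43 rad))), for 0.2 s.
At the end, for the whole second after the job is handed in: the index pin is fully home (pulled up less than 2 mm) in the next hole on the magnifier's side (arm at 0.43 to 0.82 rad from the middle, towards the magnifier), the arm is at rest and the knob is let go (all of step 2 and velocity of joint turn_arm between -0.02 and 0.02 rad/s and contact force between the fingers and anything else below 0.3 N); the robot touches nothing.
It fails at once if the index pin pressed against the index plate with more than 25 N (contact force between pin_tip and anything else above 25 N).
It fails at once if a bystander moved by more than 25 mm (distance of any of graver, polish_jar, ring_dish, bench_pin, steel_block, brush, loupe_ring from where it was at the start of the episode above 0.025 m).
It also fails if it takes over 42 s, if anything falls off the work surface, if the arm or the gripper's body presses on something with over 40 N, if the wrist force passes 120 N, or if a joint passes its speed limit or range.

ROBOT

A 6-joint arm with a two-finger parallel gripper is mounted at the origin on the work surface. World frame = base frame: x ahead of the robot, y to its left, z up, the work surface at z = 0. Lengths are in m, angles in degrees, forces in N, time in s.
With the tool pointing down it reaches from about 0.35 to 0.875 m from the base axis. Payload 4.2 kg.
Tool frame: the origin (TCP) lies midway between the tips of the shut fingers; the grasp point (between the pads) lies 19 mm behind it; z points along the fingers, y is the line along which they close (so a half turn about z gives the same grasp; the last joint's range is limited). The gripper opens to 87 mm and grips with 3 to 60 N. Pads are 19 mm wide; open, the fingers measure 117 mm over their backs; the gripper's body (75 mm by 190 mm) begins 51 mm behind the grasp point.
Start: joints at [86.15, 22.042, 0.453, 0, -68.411, -14.817], TCP at [0.2, 0.592, 0.223] pointing down, gripper open.
Joint ranges: [-179.83, 179.83], [-69.29, 118.12], [-61.27, 80.66], [-181.25, 117.63], [-171.15, -9.14], [-177.46, 177.46]. Speed limits (degrees/s): [159.86, 159.86, 180, 180, 180, 180].

INTERFACE

Orientations are given as a 3x3 rotation matrix whose columns are the frame's x, y, z axes.
In Python, from station import r, cams gives the robot as it stands.
- The arm moves only by the tool play_rows, never from a script. Its argument "commands" is text: rows parted by semicolons, each of 6 numbers parted by spaces: the shift along the world's x, y, z normalised to -1 to 1, where 1 is 30 mm, then the turn, a rotation vector about the world's x, y, z normalised to -1 to 1, where 1 is 0.15 rad. A call has 1 to 20 rows; each row shifts and turns the commanded pose from where the row before left it; what a row does not reach is not made up. A row lasts 1/10 s, in which the tool goes at most 50 mm and 8.59 degrees, less where a joint would pass 70% of its speed; a pose out of reach is approached as far as the arm can. A call with a number of a shift or a turn outside -1 to 1 is refused whole. A call with a gripper value outside its range is refused whole. "grip" is the finger opening in mm, from 0 to 87, set as the call begins (left out, the last holds). The fingers move at their own pace and stop on an object; the grip force is fixed at half the most. Time passes only in rows, so rows that do not move let the fingers close. It gives the time, the measured TCP pose, the force, the opening and the grip force at its end, in the units of the state.
- r.sense(): the state, without advancing time (a new reading comes with each control period).
- cams.capture(name): name is "scene" or "top" or "wrist"; returns (picture, depth): 480x640x3 uint8, blue, green, red; 480x640 float32, m along the optical axis (not along the pixel's ray), 0 where there is no reading.
- cams.camera_info(name): a dict with "mtx" (3x3 intrinsics, pixels), "k1" (the pictures are not rectified: a ray, as slopes to the right and down, at radius r is drawn at 1 + k1 r^2 times it, then the intrinsics apply), "R" (3x3) and "t" (3): a world point X has camera coordinates R X + t. Camera axes: x right, y down, z forward; pixel columns grow to the right and rows downward; lengths in m; the calibration is good to about 2 mm. A picture is of the moment at which its call begins: read the wrist's pose just before it. camera_info takes no time and is no camera call; for the wrist camera it gives the pose at the moment of the call.
- r.finish_job(): hands the job in; it is judged then, once.
The state is a dict: "time_s": time; "joints": joint angles; "joint_velocities": joint speeds; "effort": joint torques, N m; "tcp_pos": TCP position; "ee_rot": TCP orientation; "wrist_force": force on the tool from outside, world axes, zero at the start; "moment": the same for the moment, N m; "gripper_width": opening from 0.0 (shut) to 1.0 (fully open); "gripper_force": force on a finger pad.
Only numpy, scipy, OpenCV 4.12 (cv2) and the standard library are available. Lean on these libraries where they do the work, as an engineer would, in place of code of your own. Each camera call takes 0.05 s, during which the arm holds its last target. There are 200 camera calls.

## Working session

There is one attempt and no reset: what is moved stays moved. The work goes in short steps, Python scripts to look and compute and a tool call to move; the robot and the scene stay as the last step left them, time stands still between calls to the robot, and variables do not carry over. Pictures are saved under pics/ and viewed, at most 10 in all, crops included, and the job is handed in when it is done.

Besides the shell and the picture viewer there is one more tool, called after "Emit:" as name(argument=value, ...), one argument or row to a line, values as JSON. play_rows: Moves the arm, as the interface text tells. Scaled input: -1 to 1 covers 30 mm each way for a shift and 0.15 rad each way for a turn. Its arguments: {"type":"object","properties":{"commands":{"type":"string"},"grip":{"type":"number"}},"required":["commands"]}

```bash
mkdir -p pics; ls
cat > h.py <<'E'
import numpy as np, cv2
from station import r, cams
def pts(n):
    ci=cams.camera_info(n); p,d=cams.capture(n)
    v,u=np.mgrid[0:480,0:640]; uv=np.stack([u,v],-1).reshape(-1,1,2).astype(np.float64)
    s=cv2.undistortPoints(uv,np.array(ci['mtx'],float),np.array([ci['k1'],0,0,0.])).reshape(480,640,2)
    c=np.dstack([s*d[...,None],d]); R=np.array(ci['R']);t=np.array(ci['t'])
    return p,d,(c-t)@R
E
python3 - <<'E'
from h import *
for n in('top','scene'):
    p,d,W=pts(n); cv2.imwrite(f'pics/{n}0.png',p); np.save(f'{n}0.npy',W); print(n,(d>0).mean())
print(r.sense())
E
```

```text
pics
top 0.9962369791666666
scene 0.9852897135416666
{'time_s': 0.1, 'joints': array([ 8.61486734e+01,  2.20853282e+01,  3.86739915e-01, -2.36593696e-02,
       -6.84123185e+01, -1.48181405e+01]), 'joint_velocities': array([-0.10510486, -0.1279982 ,  0.19285415,  0.12369988, -0.00697279,
       -0.06965302]), 'effort': array([-5.80542946e-04, -3.91692317e+01,  1.87934589e+01,  4.23182845e+00,
        1.34560035e-02, -7.38098947e-05]), 'tcp_pos': array([0.19987015, 0.5916006 , 0.22157819]), 'ee_rot': array([[ 9.47332266e-01, -3.20251954e-01, -5.13115518e-04],
       [-3.20252341e-01, -9.47330358e-01, -1.90549645e-03],
       [ 1.24149056e-04,  1.96946472e-03, -9.99998053e-01]]), 'wrist_force': array([-0.40884495,  0.70226273, -0.36329027]), 'moment': array([0.03855881, 0.02736868, 0.02328995]), 'gripper_force': 0.0, 'gripper_width': 0.9979331954157413}
```

View pics/top0.png

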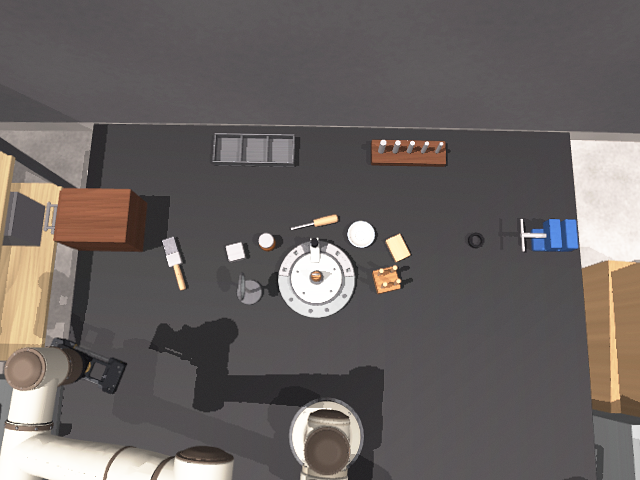

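View pics/scene0.png

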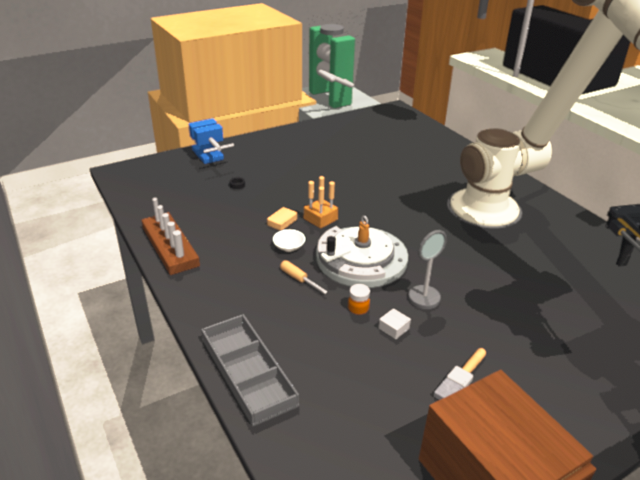

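The magnifier is at left in the top view (250,288), which is the robot's +y side. The knob is at about (314,243) and the pivot at (316,277), so I expect to turn anticlockwise.

Run:
```python
from h import *
p=cv2.imread('pics/top0.png');W=np.load('top0.npy')
for n,(u,v) in dict(knob=(314,243),piv=(316,277),mag=(255,290),).items(): print(n,W[v,u])
X=W[...,0];Y=W[...,1];Z=W[...,2]
near=np.zeros(Z.shape,bool);near[225:330,265:365]=1
k=near&(p.max(-1)<60)&(Z>.07)&(Z<.125);print('knob',k.sum(),W[k].mean(0),W[k].min(0),W[k].max(0))
s=near&(Z>.012)&(Z<.03);q=W[s]
A=np.c_[2*q[:,:2],np.ones(len(q))]
# rim of stand by convex hull/min enclosing circle
c,rad=cv2.minEnclosingCircle(q[:,:2].astype(np.float32));print('stand',c,rad,s.sum())
m=np.zeros(Z.shape,bool);m[265:315,225:280]=1;m&=Z>.1;print('mag lens',W[m].min(0),W[m].max(0))
cv2.imwrite('pics/topc.png',cv2.resize(p[225:325,225:365],None,fx=5.5,fy=5.5,interpolation=cv2.INTER_CUBIC))
```

```text
knob [0.55541627 0.04472297 0.09942107]
piv [0.45355415 0.03652984 0.10626348]
mag [0.42307565 0.22531785 0.00571428]
knob 48 [0.55772238 0.04389586 0.100152  ] [0.54820016 0.03576884 0.07632535] [0.57081046 0.05344265 0.10779319]
stand (0.5170753598213196, 0.024212893098592758) 0.17682529985904694 1666
mag lens [0.25472414 0.01274641 0.10784058] [0.45208165 0.24845287 1.5911191 ]
```

View pics/topc.png

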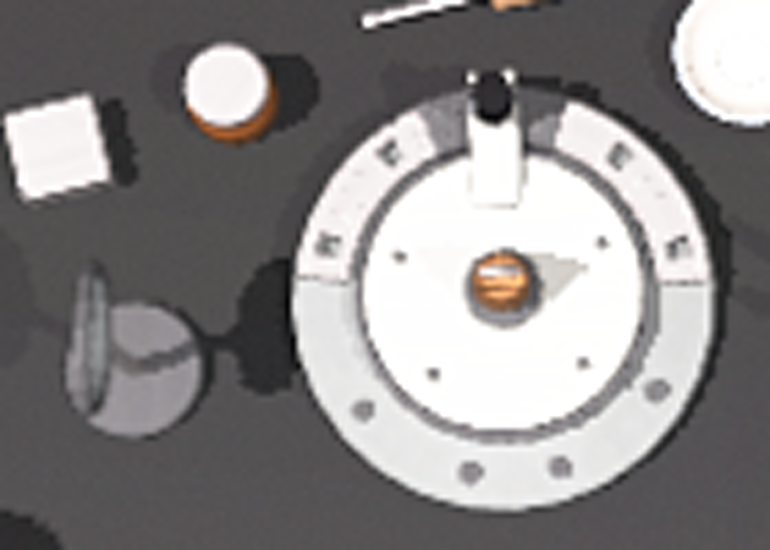

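The crop shows two holes on each side: left at (390,153) and (328,247), right at (620,155) and (678,247). The knob is at (492,97).

```bash
cat >> h.py <<'E'
def ray(n,uv,z,ci=None):
    ci=ci or cams.camera_info(n); R=np.array(ci['R']);t=np.array(ci['t'])
    s=cv2.undistortPoints(np.array(uv,float).reshape(-1,1,2),np.array(ci['mtx'],float),np.array([ci['k1'],0,0,0.])).reshape(-1,2)
    d=np.c_[s,np.ones(len(s))]@R; c=-R.T@t
    return c+d*((z-c[2])/d[:,2])[:,None]
E
python3 - <<'E'
from h import *
from scipy.optimize import least_squares as L
f=lambda a:np.array(a,float)/5.5+225-.4
H=ray('top',f([(390,153),(328,247),(620,155),(678,247)]),.038)[:,:2]
c=L(lambda c:np.hypot(*(H-c).T)-.1,[.456,.04]).x
K=ray('top',f([(492,97)]),.104)[0,:2]
a=lambda q:np.arctan2(*(q-c).T[::-1])
print('piv',c,np.hypot(*(H-c).T),'holes',a(H)-a(K),'knob',K,a(K),np.hypot(*(K-c)))
E
```

```text
piv [0.46110757 0.03739657] [0.09990783 0.09997749 0.10016283 0.09980846] holes [ 0.62915439  1.26746298 -0.76080281 -1.37807967] knob [0.55679032 0.04451557] 0.07426529630648088 0.09594722100527642
```

Emit:
play_rows(
  commands="0.5 -0.3 0.5 0 0 0;1 -0.6 0.5 0 0 0;1 -0.6 0 0 0 0;1 -0.6 0 0 0 0;1 -0.6 0 0 0 0;1 -0.6 0 0 0 0;1 -0.6 0 0 0 0;1 -0.6 0 0 0 0;1 -0.6 0 0 0 0;1 -0.6 0 0 0 0;0.5 -1 0 0 0 0;0.5 -1 0 0 0 0;0 -1 0 0 0 0;0 -1 0 0 0 0;0 -1 0 0 0 0;0 -1 0 0 0 0;0 -1 0 0 0 0;0 -1 0 0 0 0;0 -0.8 0 0 0 0;0 0 0 0 0 0",
  grip=60,
)

```text
time_s: 2.1
tcp_pos: [0.5149, 0.1541, 0.2536]
ee_rot: [[0.946, -0.323, 0.001], [-0.323, -0.946, 0.0], [0.001, -0.0, -1.0]]
wrist_force: [0.3, -0.4, -0.1]
gripper_width: 0.687
gripper_force: 0.0
```

Run:
```python
from h import *
import pickle
ci=cams.camera_info('wrist'); s=r.sense(); p,d,W=pts('wrist'); cv2.imwrite('pics/w1.png',p); pickle.dump((ci,W),open('w1.pkl','wb'))
print(s['tcp_pos'],s['joints'],s['wrist_force'])
```

```text
[0.51486991 0.15410118 0.25358692] [ 3.39698515e+01  1.22370060e+01 -8.98160708e+00  1.72449551e-02
 -6.87539039e+01  3.71563554e+01] [ 0.34357291 -0.40091832 -0.09610141]
```

View pics/w1.png

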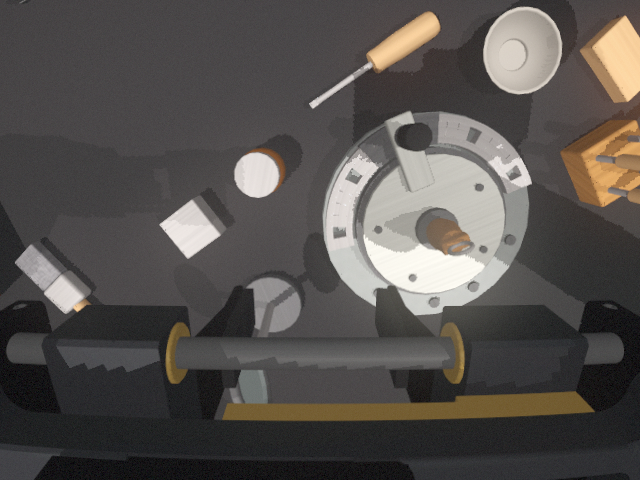

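Wrist view: the knob is at (413,136), the wanted left hole at (354,176) and the farther one at (340,233). The right holes are at (474,134) and (514,173).

Run:
```python
from h import *
import pickle
from scipy.optimize import least_squares as L
ci,W=pickle.load(open('w1.pkl','rb')); p=cv2.imread('pics/w1.png'); g=p.max(-1)
def hole(u,v):
    w=g[v-13:v+14,u-13:u+14]; m=(w<70).astype(np.uint8)
    n,l,st,cc=cv2.connectedComponentsWithStats(m); i=1+np.argmin(np.hypot(*(cc[1:]-13).T)); print(st[i],end=' '); return cc[i]+[u-13,v-13]
hs=[hole(354,176),hole(340,233),hole(474,134),hole(514,173)];print(np.round(hs,1))
H=ray('wrist',[(354.,176),(340,233),(474,134),(514,173)],.038,ci)[:,:2]
c=L(lambda c:np.hypot(*(H-c).T)-.1,[.46,.04]).x
sub=np.zeros(g.shape,bool);sub[110:165,385:445]=1
k=sub&(W[...,2]>.098)&(W[...,2]<.11);k2=W[k]
cc,rad=cv2.minEnclosingCircle(k2[:,:2].astype(np.float32));K=np.array(cc);print('knob',k.sum(),K,rad,k2.mean(0))
a=lambda q:np.arctan2(*(q-c).T[::-1])
print(c,np.hypot(*(H-c).T),a(H),a(K),a(H)-a(K),np.hypot(*(K-c)))
s=(W[...,2]>.15)&(W[...,2]<.21);print(W[s][:,:].min(0),W[s].max(0))
```

```text
Traceback (most recent call last):
ValueError: attempt to get argmin of an empty sequence
```

Run:
```python
from h import *
import pickle
from scipy.optimize import least_squares as L
ci,W=pickle.load(open('w1.pkl','rb')); p=cv2.imread('pics/w1.png'); g=p.max(-1)
def hole(u,v):
    w=g[v-13:v+14,u-13:u+14]; m=(w<130).astype(np.uint8)
    n,l,st,cc=cv2.connectedComponentsWithStats(m); i=1+np.argmin(np.hypot(*(cc[1:]-13).T)); return np.round(cc[i]+[u-13,v-13],1),st[i]
print(hole(354,176),hole(340,233),hole(474,134),hole(514,173))
H=ray('wrist',[(354.,176),(340,233),(474,134),(514,173)],.038,ci)[:,:2]
c=L(lambda c:np.hypot(*(H-c).T)-.1,[.46,.04]).x
sub=np.zeros(g.shape,bool);sub[110:165,385:445]=1
k=sub&(W[...,2]>.098)&(W[...,2]<.11);k2=W[k]
cc,rad=cv2.minEnclosingCircle(k2[:,:2].astype(np.float32));K=np.array(cc);print('knob',k.sum(),K,rad,k2.mean(0))
a=lambda q:np.arctan2(*(q-c).T[::-1])
print(c,np.hypot(*(H-c).T),a(H),a(K),a(H)-a(K),np.hypot(*(K-c)))
s=(W[...,2]>.15)&(W[...,2]<.21);print(W[s][:,:].min(0),W[s].max(0))
```

```text
(array([354.4, 178.4]), array([ 8, 12, 13,  9, 67], dtype=int32)) (array([339.1, 233.2]), array([ 7,  8, 12, 10, 74], dtype=int32)) (array([473.1, 134.8]), array([  6,   6,  15,  17, 150], dtype=int32)) (array([513.5, 175.6]), array([ 8, 12, 12,  8, 52], dtype=int32))
knob 682 [0.56363237 0.04652617] 0.012100058607757092 [0.56385835 0.04722366 0.10424633]
[0.46470351 0.0374296 ] [0.09985293 0.09997035 0.10024905 0.09970756] [ 0.71088649  1.34630997 -0.68677294 -1.31306252] 0.09169279817005245 [ 0.61919369  1.25461717 -0.77846574 -1.40475531] 0.09934619221674959
[0.38787732 0.23915926 0.15001321] [0.44270944 0.24823105 0.19734848]
```

Emit:
play_rows(
  commands="0.4 -0.9 0 0 0 0;0.4 -0.9 0 0 0 0;0.4 -0.9 0 0 0 0;0.4 -0.9 0 0 0 0;0 0 -1 0 0 0;0 0 -1 0 0 0;0 0 -1 0 0 0;0 0 -0.7 0 0 0;0 0 0 0 0 0;0 0 0 0 0 0",
)

```text
time_s: 3.15
tcp_pos: [0.5638, 0.0496, 0.1421]
ee_rot: [[0.948, -0.319, 0.001], [-0.319, -0.948, -0.0], [0.001, 0.0, -1.0]]
wrist_force: [0.4, 0.4, 0.4]
gripper_width: 0.692
gripper_force: 0.0
```

Emit:
play_rows(
  commands="0 -0.07 -0.6 0 0 0;0 0 -0.8 0 0 0;0 0 -0.6 0 0 0;0 0 -0.2 0 0 0;0 0 0 0 0 0;0 0 0 0 0 0",
)

```text
time_s: 3.75
tcp_pos: [0.5643, 0.0475, 0.0772]
ee_rot: [[0.948, -0.319, 0.003], [-0.319, -0.948, 0.001], [0.003, -0.002, -1.0]]
wrist_force: [0.3, 0.0, 0.4]
gripper_width: 0.693
gripper_force: 0.0
```

Emit:
play_rows(
  commands="0 0 0 0 0 0;0 0 0 0 0 0;0 0 0 0 0 0;0 0 0 0 0 0;0 0 0 0 0 0;0 0 0 0 0 0;0 0 0 0 0 0;0 0 0 0 0 0",
  grip=15,
)

```text
time_s: 4.55
tcp_pos: [0.5629, 0.0469, 0.0756]
ee_rot: [[0.947, -0.32, -0.0], [-0.32, -0.947, -0.0], [-0.0, 0.0, -1.0]]
wrist_force: [-0.7, -0.1, 1.8]
gripper_width: 0.266
gripper_force: 30.0
```

Emit:
play_rows(
  commands="0 0 0.1 0 0 0;0 0 0.1 0 0 0;0 0 0.1 0 0 0;0 0 0.1 0 0 0;0 0 0.08 0 0 0;0 0 0 0 0 0;0 0 0 0 0 0",
)

```text
time_s: 5.25
tcp_pos: [0.5628, 0.047, 0.0898]
ee_rot: [[0.947, -0.32, -0.0], [-0.32, -0.947, -0.0], [-0.0, 0.0, -1.0]]
wrist_force: [3.7, -0.2, -11.4]
gripper_width: 0.267
gripper_force: 30.0
```

Emit:
play_rows(
  commands="-0.02 0.1655 0 0 0 0.333;-0.028 0.164 0 0 0 0.333;-0.036 0.163 0 0 0 0.333;-0.0445 0.1606 0 0 0 0.333;-0.0524 0.158 0 0 0 0.333;-0.06 0.155 0 0 0 0.333;-0.068 0.152 0 0 0 0.333;-0.0755 0.1486 0 0 0 0.333;-0.083 0.1446 0 0 0 0.333;-0.09 0.14 0 0 0 0.333;0 0 0 0 0 0;0 0 0 0 0 0",
)

```text
time_s: 6.45
tcp_pos: [0.5465, 0.0942, 0.09]
ee_rot: [[0.985, 0.172, 0.001], [0.172, -0.985, 0.001], [0.001, -0.001, -1.0]]
wrist_force: [3.7, 2.8, -12.8]
gripper_width: 0.268
gripper_force: 30.0
```

Run:
```python
from h import *
ci=cams.camera_info('wrist'); s=r.sense(); p,d,W=pts('wrist'); cv2.imwrite('pics/w2.png',p)
q=s['tcp_pos']; e=s['ee_rot']
for c in ([.4644,.0374],[.46325,.0375]):print(np.hypot(*(q[:2]-c)),np.arctan2(q[1]-c[1],q[0]-c[0]))
print(q,np.arctan2(e[1,0],e[0,0])+.3258,s['wrist_force'])
```

```text
0.09984848310613713 0.6054626120686958
0.10073983759982745 0.5981492753954732
[0.54649931 0.09422802 0.09001303] 0.49893145619790036 [  3.71809045   2.84142422 -12.75794228]
```

View pics/w2.png

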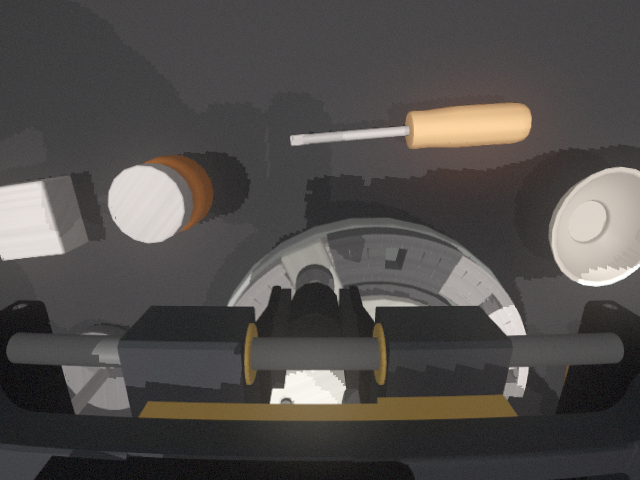

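The arm turned with the knob, and the middle hole is now uncovered at (396,258). I'll go on to about 0.61 rad from the middle hole.

Emit:
play_rows(
  commands="-0.073 0.1025 0 0 0 0.25;-0.0765 0.0995 0 0 0 0.25;-0.08 0.0965 0 0 0 0.25;0 0 0 0 0 0;0 0 0 0 0 0;0 0 -0.05 0 0 0;0 0 -0.05 0 0 0;0 0 0 0 0 0;0 0 0 0 0 0",
)

```text
time_s: 7.4
tcp_pos: [0.54, 0.103, 0.0871]
ee_rot: [[0.96, 0.282, 0.001], [0.282, -0.96, 0.001], [0.002, -0.001, -1.0]]
wrist_force: [2.9, 4.4, -10.7]
gripper_width: 0.263
gripper_force: 30.0
```

Emit:
play_rows(
  commands="0 0 -0.03 0 0 0;0 0 -0.03 0 0 0;0 0 0 0 0 0;0 0 0 0 0 0",
)

```text
time_s: 7.8
tcp_pos: [0.54, 0.103, 0.0854]
ee_rot: [[0.96, 0.282, 0.001], [0.282, -0.96, 0.001], [0.002, -0.001, -1.0]]
wrist_force: [2.6, 3.7, -10.8]
gripper_width: 0.27
gripper_force: 30.0
```

Emit:
play_rows(
  commands="0 0 -0.03 0 0 0;0 0 0 0 0 0;0 0 0 0 0 0",
)

```text
time_s: 8.1
tcp_pos: [0.54, 0.103, 0.0845]
ee_rot: [[0.959, 0.282, 0.001], [0.282, -0.959, 0.001], [0.002, -0.001, -1.0]]
wrist_force: [2.3, 5.4, -11.1]
gripper_width: 0.266
gripper_force: 30.0
```

Emit:
play_rows(
  commands="0 0 -0.03 0 0 0;0 0 -0.03 0 0 0;0 0 0 0 0 0;0 0 0 0 0 0",
)

```text
time_s: 8.5
tcp_pos: [0.5401, 0.103, 0.0828]
ee_rot: [[0.959, 0.282, 0.002], [0.282, -0.959, 0.001], [0.002, -0.001, -1.0]]
wrist_force: [2.7, 3.4, -9.7]
gripper_width: 0.267
gripper_force: 30.0
```

The pin is below the plate's top face (about 7 mm up) and the spring load is still on the gripper, so it is in the hole.

Emit:
play_rows(
  commands="0 0 -0.05 0 0 0;0 0 -0.05 0 0 0;0 0 -0.05 0 0 0;0 0 -0.04 0 0 0;0 0 0 0 0 0;0 0 0 0 0 0",
)

```text
time_s: 9.1
tcp_pos: [0.5401, 0.1029, 0.0772]
ee_rot: [[0.959, 0.282, 0.002], [0.282, -0.959, 0.001], [0.002, -0.0, -1.0]]
wrist_force: [2.8, 4.8, -7.7]
gripper_width: 0.264
gripper_force: 30.0
```

Emit:
play_rows(
  commands="0 0 -0.03 0 0 0;0 0 0 0 0 0;0 0 0 0 0 0",
)

```text
time_s: 9.4
tcp_pos: [0.5401, 0.1029, 0.0763]
ee_rot: [[0.959, 0.282, 0.002], [0.282, -0.959, 0.001], [0.002, -0.0, -1.0]]
wrist_force: [2.8, 5.3, -9.3]
gripper_width: 0.264
gripper_force: 30.0
```

Emit:
play_rows(
  commands="0 0 0 0 0 0;0 0 0 0 0 0;0 0 0 0 0 0;0 0 0 0 0 0;0 0 0 0 0 0;0 0 0 0 0 0",
  grip=60,
)

```text
time_s: 10.0
tcp_pos: [0.5394, 0.1023, 0.076]
ee_rot: [[0.959, 0.282, 0.0], [0.282, -0.959, -0.0], [-0.0, 0.0, -1.0]]
wrist_force: [-0.8, -0.2, -0.4]
gripper_width: 0.671
gripper_force: 0.0
```

Emit:
play_rows(
  commands="0 0 0.2 0 0 0;0 0 0.6 0 0 0;0 0 1 0 0 0;0 0 1 0 0 0;0 0 1 0 0 0;0 0 1 0 0 0;-0.5 0.8 0.5 0 0 0;-0.5 0.8 0 0 0 0;0 0 0 0 0 0;0 0 0 0 0 0",
)

```text
time_s: 11.0
tcp_pos: [0.5091, 0.1508, 0.2352]
ee_rot: [[0.959, 0.284, 0.0], [0.284, -0.959, 0.0], [0.0, 0.0, -1.0]]
wrist_force: [-0.4, -0.0, -0.3]
gripper_width: 0.694
gripper_force: 0.0
```

Run:
```python
from h import *
s=r.sense(); p,d,W=pts('wrist'); cv2.imwrite('pics/w3.png',p)
X=W
k=(p.max(-1)<90)&(W[...,2]>.098)&(W[...,2]<.125)&(np.hypot(W[...,0]-.540,W[...,1]-.103)<.02)
q=W[k]; c,rad=cv2.minEnclosingCircle(q[:,:2].astype(np.float32)); print(k.sum(),c,rad,np.median(q,0),s['tcp_pos'],s['wrist_force'])
print(np.arctan2(c[1]-.0374,c[0]-.4644)-.0917)
```

```text
620 (0.5414056181907654, 0.10259106755256653) 0.011935741640627384 [0.54195149 0.1032485  0.10455489] [0.50914786 0.15075135 0.23524917] [-0.42220153 -0.04102771 -0.31966109]
0.6108025864222771
```

View pics/w3.png

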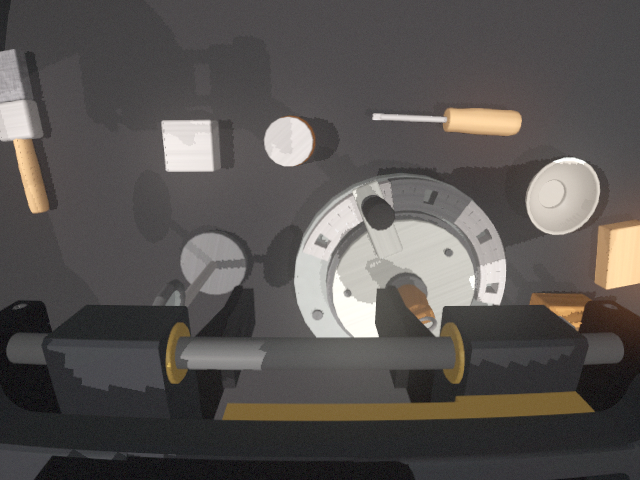

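The knob, at (378,211), has its top at 104.5 mm, the same as at the start to within 0.5 mm, so the pin is home. The arm is at about 0.61 rad, with one hole beyond it at (323,242) and the middle hole at (431,197).

```bash
python3 -c "
from station import r
print(r.finish_job())"
```

```text
the job is handed in; nothing more can be done
None
```

The job is handed in at about 11 s of the 42 s allowed: the index pin is seated in the next hole on the magnifier's side (+y, about 0.61 rad), its knob back at home height and free, and no bystander looked disturbed in the last view; the judge's verdict was not returned.

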